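# Power down and pack up the microscope demo

### The arm

A 6-joint arm with a two-finger parallel gripper is mounted at the origin on the work surface. World frame = base frame: x ahead of the robot, y to its left, z up, the work surface at z = 0. Lengths are in m, angles in rad, forces in N, time in s.
With the tool pointing down it reaches from about 0.325 to 0.85 m from the base axis. Payload 15.5 kg.
Tool frame: the origin (TCP) lies midway between the tips of the shut fingers; the grasp point (between the pads) lies 19 mm behind it; x points along the fingers, y is the direction in which the jaws open and shut, and the axes are right-handed (so a half turn about x gives the same grasp; the last joint's range is limited). The gripper opens to 91 mm and grips with 3 to 60 N. Pads are 32 mm wide; open, the fingers measure 118 mm over their backs; the gripper's body (76 mm by 178 mm) begins 60 mm behind the grasp point.
Start: joints at [-1.379, 0.494, 1.345, -0, 1.302, -0.096], TCP at [0.177, -0.599, 0.214] pointing down, gripper open.
Joint ranges: [-2.91, 2.91], [-0.82, 2.16], [0.22, 2.67], [-1.22, 4.37], [0.12, 2.79], [-3.08, 3.08]. Speed limits (rad/s): [1.89, 1.89, 2.57, 3.01, 3.01, 3.01].

### API

Orientations are given as a unit quaternion [w, x, y, z].
In Python, from bench import bot, read_camera, camera_model gives the robot as it stands. The module is installed in compiled form; this text tells all that it offers.
- The arm moves only by the tool drive_tool, never from a script. Its argument "plan" is a list of rows, each a list of 6 numbers: the shift along the tool's x, y, z in units of 1 m (1.0 is 1 m), then the turn, a rotation vector about the tool's x, y, z in units of 90 degrees (1.0 is 90 degrees). In form: [[x, y, z, ax, ay, az], ...]. A call has exactly 10 rows; each row is the pose to reach, as a shift and turn from the pose measured when the call began, along the tool's axes at that moment; what a row does not reach only later rows make up. A row lasts 1/8 s, in which the tool goes at most 62.5 mm and 10.7 degrees, less where a joint would pass 70% of its speed; a pose out of reach is approached as far as the arm can. A call with a number of a shift or a turn outside -1 to 1 is refused whole. A call with a gripper value outside its range is refused whole. "fingers" is the opening, from 0 (shut) to 1 (fully open), set as the call begins (left out, the last holds). The fingers move at their own pace and stop on an object; the grip force is fixed at half the most. Time passes only in rows, so rows that repeat a pose let the fingers close, or fill a call up. It gives the time, the measured TCP pose, the force and the opening at its end, in the units of the state.
- bot.read_state(): the state, without advancing time (a new reading comes with each control period).
- read_camera(name): name is "side" or "top" or "wrist"; returns (picture, depth): 400x640x3 uint8, red, green, blue; 400x640 float32, m along the optical axis (not along the pixel's ray), 0 where there is no reading.
- camera_model(name): a dict with "fx", "fy", "cx", "cy" (pixels), "xyz" and "orientation" of the camera in the world. Camera axes: x right, y up, looking along -z (the intrinsics and any distortion apply to the point x, -y, -z); pixel columns grow to the right and rows downward; lengths in m; the calibration is good to about 2 mm. A picture is of the moment at which its call begins: read the wrist's pose just before it. camera_model takes no time and is no camera call; for the wrist camera it gives the pose at the moment of the call.
- bot.finish_job(): hands the job in, once; it reports no verdict.
The state is a dict: "t": time; "joint_positions": joint angles; "qvel": joint speeds; "joint_torque": joint torques, N m; "ee_pos": TCP position; "eef_rot": TCP orientation; "wrist_force": force on the tool from outside, world axes, zero at the start; "torque": the same for the moment, N m; "grip_width": finger opening in m.
Only numpy, scipy, OpenCV 4.12 (cv2) and the standard library are available. Lean on these libraries where they do the work, as an engineer would, in place of code of your own. Each camera call takes 0.05 s, during which the arm holds its last target. There are 200 camera calls.

### The job

Shut down the microscope demo: first swing the red isolator handle to off, so that its padlock hole lines up with the hole in the yellow hasp plate (a padlock must be able to pass; do not leave it past the hole). Next slide the yellow transport lock on the microscope rig fully home to its end stop. Then lay every blue battery pack in the open cardboard drawer and slide the drawer fully shut, leaving everything else where it stands.

Things in the scene. Friction and masses are not known exactly. Their poses are not given: they have to be found in the camera images.
- isolator (a joint): swing of the isolator handle about a vertical pivot, rad; 0 = on, grows counter-clockwise seen from above; pi/2 (1.571) = off, where its hasp hole lies over the hole in the yellow hasp plate; it swings on to a stop at 1.9, so the stop is past off. Stiff (about 0.2 N m), stays where it is left
- pivot (a point): the pivot of the isolator handle, on top of the grey isolator box (180 x 180 x 75 mm high, lying on its back, fixed, at the robot's right), at the mid-height of the handle's bar, 94 mm above the table
- handle_knob (a point): centre of the upright round red grip on the isolator handle: 24 mm diameter, 70 mm from the pivot; the grip stands up 44 mm from the handle's bar (bar top 99 mm, grip top 143 mm above the table); this point is 120 mm above the table
- handle_hole (a point): centre of the 12 mm padlock hole near the end of the red handle, 105 mm from the pivot, 94 mm above the table; the bar is 26 mm wide and 10 mm thick
- hasp_hole (a point): centre line of the 12 mm padlock hole in the fixed yellow hasp plate (34 mm square) on the isolator box, given at the height of the handle's hole; 105 mm from the pivot; with the handle off the two holes lie one above the other
- lock (a joint): travel of the transport lock's yellow slide grip on the microscope rig, m; starts near 0, end stop (locked) at 0.100; friction about 2 N, stays where it is left
- lock_top (a point): centre of the top of the yellow slide grip (28 mm across the track, 20 mm along it, 40 mm high above its aluminium track; its top is 84.5 mm above the table). It slides along its own +y axis (about the world's +y, to the robot's left) towards locked. The track runs at the front of the rig (plywood base 180 x 220 x 30 mm), whose 160 mm high column begins 90 mm beyond the track's centre line
- drawer (a joint): how far the drawer is out, m; 0 = shut, starts nearly full out (0.205 to 0.215, stop at 0.215); friction about 1.5 N. The fixed cardboard unit it slides into is 85 mm high, its mouth passes things up to 60 mm high over the drawer's floor; its front edge lies over the drawer's x = -107.5 mm + drawer
- drawer_in (a point): centre of the drawer's inner floor, 17 mm above the table. Its x axis points into the cardboard unit (the way it shuts), y across. Inside 203 mm along x, 213 mm along y; walls 6 mm thick, 49 mm high over the floor; the front panel (12 mm thick, outer face at x = -119.5 mm) is 65 mm high over the floor.
- drawer_tab (a point): top centre of the black upright tab that is the drawer's handle: 10 mm thick along the drawer's x, 60 mm wide along y, standing 25 mm above the front panel; top 107 mm above the table; outer face 5 mm in front of this point. Push or pinch it to move the drawer
- pack0_c (a point): centre of a blue battery pack (80 mm along its x, 34 mm along its y, 30 mm high, 0.12 to 0.26 kg, white band near one end), lying flat on the table at the start; from three to five of the five packs are present, the others are absent (None)
- pack1_c (a point): centre of a blue battery pack (80 mm along its x, 34 mm along its y, 30 mm high, 0.12 to 0.26 kg, white band near one end), lying flat on the table at the start; from three to five of the five packs are present, the others are absent (None)
- pack2_c (a point): centre of a blue battery pack (80 mm along its x, 34 mm along its y, 30 mm high, 0.12 to 0.26 kg, white band near one end), lying flat on the table at the start; from three to five of the five packs are present, the others are absent (None)
- pack3_c (a point): centre of a blue battery pack (80 mm along its x, 34 mm along its y, 30 mm high, 0.12 to 0.26 kg, white band near one end), lying flat on the table at the start; from three to five of the five packs are present, the others are absent (None)
- pack4_c (a point): centre of a blue battery pack (80 mm along its x, 34 mm along its y, 30 mm high, 0.12 to 0.26 kg, white band near one end), lying flat on the table at the start; from three to five of the five packs are present, the others are absent (None)
- tape: bystander, to be left alone: roll of black tape, 76 mm across, 25 mm high, lying flat near the robot; origin at the middle of its underside
- lens_pot: bystander, to be left alone: white plastic pot, 48 mm across, 45 mm high; origin at the middle of its underside
- bottle_a: bystander, to be left alone: clear water bottle with a purple cap, 64 mm across, 170 mm high, at the right side, the farther one; origin at the middle of its underside
- bottle_b: bystander, to be left alone: clear water bottle with a purple cap, 64 mm across, 170 mm high, at the right side; origin at the middle of its underside
- mug: bystander, to be left alone: blue mug, 80 mm across, 90 mm high; origin at the middle of its underside
- padlock: bystander, to be left alone: brass padlock lying flat, about 90 mm long, 22 mm high (not to be used); origin under the middle of its brass case
- driver: bystander, to be left alone: screwdriver, 170 mm long, lying flat, at the robot's right front; origin near the middle
Mind the look-alikes: they are no part of the job. What is shaped like the part that bears pack4_c but orange or purple is not meant.

How it is judged:
By the outcome, as a careful person would: the job done as asked, in the order asked, and still so for the second after the job is handed in, with the robot touching nothing.
Of pack0, pack1, pack2, pack3, pack4 only 3 to 5 are there at a start; the rules pass over those that are not, and their reading is None.
At some moment in a run one of pack0, pack1, pack2, pack3, pack4 may be knocked a few centimetres aside while the robot is not near it.
Once in a run the grip may slacken for a moment while it holds something.
It also fails if it takes over 208 s, if anything falls off the work surface, if the arm or the gripper's body presses on something with over 40 N, if the wrist force passes 120 N, or if a joint passes its speed limit or range.

## Working session

There is one attempt and no reset: what is moved stays moved. The work goes in short steps, Python scripts to look and compute and a tool call to move; the robot and the scene stay as the last step left them, time stands still between calls to the robot, and variables do not carry over. Pictures are saved under pics/ and viewed, about 12 in all and at most 16, crops included, and the job is handed in when it is done.

Besides the shell and the picture viewer there is one more tool, called after ">>>" in YAML: its name, and indented under it one key for each argument. drive_tool: Moves the arm, as the interface text tells. Shifts and turns lie within -1 to 1; 1 stands for 1 m of shift or 90 degrees of turn. Its arguments: {"type":"object","properties":{"plan":{"type":"array","items":{"type":"array","items":{"type":"number","minimum":-1,"maximum":1}}},"fingers":{"type":"number"}},"required":["plan"]}

```bash
mkdir -p pics
cat > h.py <<'E'
import numpy as np, cv2
from bench import bot, read_camera, camera_model
from scipy.spatial.transform import Rotation as R
def rot(q): return R.from_quat([q[1],q[2],q[3],q[0]]).as_matrix()
def shot(n,save=None):
    m=camera_model(n); p,d=read_camera(n)
    if save: cv2.imwrite('pics/'+save,p[:,:,::-1])
    return p,d,m
def ray(m,u,v):
    u=np.asarray(u,float);v=np.asarray(v,float)
    c=np.stack([(u-m['cx'])/m['fx'],-(v-m['cy'])/m['fy'],-np.ones_like(u)],-1)
    return c@rot(m['orientation']).T
def onz(m,u,v,z):
    r=ray(m,u,v);o=np.array(m['xyz']); return o+r*((z-o[2])/r[...,2])[...,None]
def pts(m,d):
    v,u=np.mgrid[0:d.shape[0],0:d.shape[1]]
    return np.array(m['xyz'])+ray(m,u,v)*d[...,None]
def st():
    s=bot.read_state(); print('t',round(s['t'],2),'p',np.round(s['ee_pos'],4),'axes',np.round(rot(s['eef_rot']),3).tolist(),'w',round(s['grip_width'],4),'F',np.round(s['wrist_force'],1),'q',np.round(s['joint_positions'],2)); return s
E
python3 - <<'E'
from h import *
st()
for n in('top','side','wrist'):
    p,d,m=shot(n,n+'0.png'); print(n,m)
    np.savez('pics/'+n+'0.npz',p=p,d=d)
E
```

```text
t 0.0 p [ 0.1767 -0.5991  0.2133] axes [[-0.0, 0.283, -0.959], [0.001, -0.959, -0.283], [-1.0, -0.001, -0.0]] w 0.0913 F [-0.2  0.4 -0.7] q [-1.38  0.49  1.35  0.    1.3  -0.1 ]
top {'fx': 376.6324938325878, 'fy': 376.6324938325878, 'cx': 327.6475021531235, 'cy': 201.22389652810168, 'xyz': array([ 0.35116012, -0.06764788,  1.22941057]), 'orientation': array([-0.69864106, -0.05209964,  0.02902736,  0.71298227])}
side {'fx': 490.2103843819055, 'fy': 490.2103843819055, 'cx': 309.71656572860496, 'cy': 191.89479301026367, 'xyz': array([-0.13658096, -1.16614924,  1.02075396]), 'orientation': array([ 0.86208845,  0.43538865, -0.10890354, -0.23533008])}
wrist {'fx': 352.9872104220943, 'fy': 352.9872104220943, 'cx': 318.7924454955528, 'cy': 199.80856266390475, 'xyz': array([ 0.25594622, -0.57644012,  0.38401628]), 'orientation': array([ 0.79213059, -0.11716715,  0.08940906, -0.59228963])}
```

View pics/top0.png

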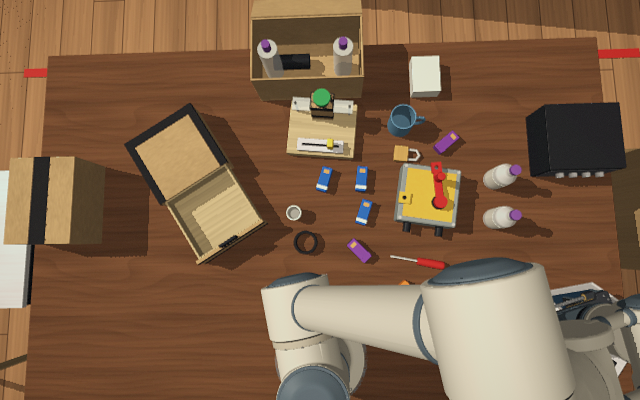

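View pics/side0.png

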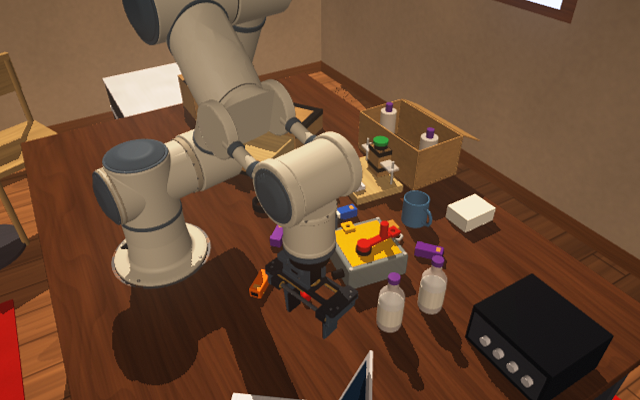

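```bash
cat > m1.py <<'E'
from h import *
z=np.load('pics/top0.npz');p,d=z['p'],z['d'];m=camera_model('top')
P=pts(m,d)
hsv=cv2.cvtColor(p,cv2.COLOR_RGB2HSV)
def blobs(lo,hi,name,mina=25,roi=None):
    k=cv2.inRange(hsv,np.array(lo),np.array(hi))
    n,l,s,c=cv2.connectedComponentsWithStats(k)
    for i in range(1,n):
        if s[i,4]>=mina:
            q=P[l==i]; print(name,'px',np.round(c[i]),'a',s[i,4],'med',np.round(np.median(q,0),3),'zmax',round(q[:,2].max(),3),'rect',cv2.minAreaRect(np.argwhere(l==i)[:,::-1].astype(np.float32)))
blobs((100,120,80),(120,255,255),'blue')
blobs((0,170,120),(6,255,255),'red')
blobs((20,150,120),(32,255,255),'yellow')
for n,u,v in(('tab',229,241),('lock',331,143),('tape',306,242),('pot',293,213),('mug',402,120),('botA',510,170),('botB',512,215),('padlock',401,153),('drfloor',218,215)):
    print(n,np.round(P[v,u],3))
a=cv2.resize(p[90:250,280:480],None,fx=4,fy=4,interpolation=cv2.INTER_CUBIC)[:600]
cv2.imwrite('pics/crop1.png',a[:,:,::-1])
E
python3 m1.py
```

```text
blue px [324. 177.] a 163 med [ 0.569 -0.02   0.03 ] zmax 1.229 rect ((324.73394775390625, 175.72019958496094), (10.631872177124023, 18.00713348388672), 16.699241638183594)
blue px [361. 176.] a 158 med [ 0.566 -0.139  0.03 ] zmax 0.036 rect ((361.4918212890625, 175.0901641845703), (10.411609649658203, 18.016611099243164), 5.19442892074585)
blue px [364. 210.] a 169 med [ 0.459 -0.145  0.03 ] zmax 0.037 rect ((364.3578186035156, 208.80734252929688), (10.536089897155762, 18.581830978393555), 16.699241638183594)
red px [618.  53.] a 365 med [ 1.349 -1.586 -0.748] zmax -0.001 rect ((618.4473266601562, 52.918426513671875), (8.79511547088623, 41.21044921875), 88.09085083007812)
red px [35. 72.] a 191 med [ 1.35   1.635 -0.745] zmax 1.229 rect ((35.02347946166992, 72.44613647460938), (8.251736640930176, 22.390064239501953), 86.98721313476562)
red px [438. 185.] a 427 med [ 0.524 -0.364  0.102] zmax 1.229 rect ((438.61358642578125, 184.23402404785156), (46.09197998046875, 14.061960220336914), 85.36454010009766)
red px [430. 263.] a 220 med [ 0.289 -0.35   0.023] zmax 0.032 rect ((430.25, 262.7500305175781), (28.240720748901367, 8.04076099395752), 11.309932708740234)
yellow px [330. 143.] a 44 med [ 0.666 -0.042  0.085] zmax 0.091 rect ((329.5, 143.0), (8.0, 5.0), 90.0)
yellow px [426. 195.] a 1973 med [ 0.495 -0.327  0.077] zmax 1.229 rect ((426.5872497558594, 194.1937255859375), (55.35137939453125, 47.785037994384766), 7.765166282653809)
tab [0.368 0.265 0.108]
lock [ 0.665 -0.045  0.088]
tape [0.361 0.044 0.001]
pot [0.456 0.085 0.007]
mug [ 0.76  -0.282  0.004]
botA [ 0.552 -0.551  0.166]
botB [ 0.424 -0.545  0.17 ]
padlock [ 0.643 -0.271  0.024]
drfloor [0.454 0.328 0.019]
```

View pics/crop1.png

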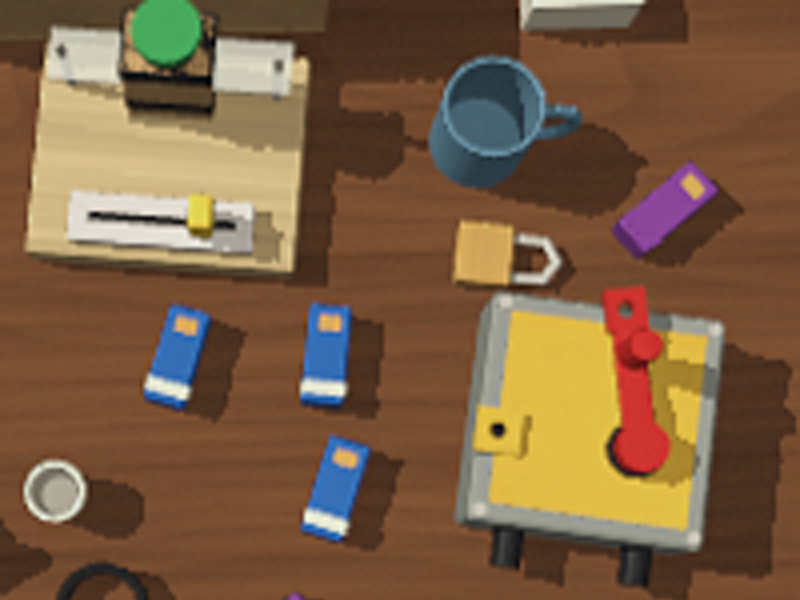

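Run:
```python
from h import *
m=camera_model('top')
f=lambda cx,cy,z:onz(m,280+(cx+.5)/4-.5,90+(cy+.5)/4-.5,z)[:2]
hub=f(640,448,.105);hasp=f(498,430,.083);hh=f(627,308,.097);kn=f(645,345,.143)
for n,v in dict(hub=hub,hasp=hasp,hh=hh,kn=kn).items():
    dv=v-hub;print(n,np.round(v,4),'r',np.round(np.hypot(*dv),4),'ang',np.round(np.degrees(np.arctan2(dv[1],dv[0])),1))
# lock top, tracks
print('lock top',f(201,213,.0845),'track ends',f(68,218,.0445),f(253,235,.0445),'slot',f(90,215,.0445),f(236,226,.0445))
z=np.load('pics/top0.npz');p,d=z['p'],z['d'];P=pts(m,d)
# packs: blue|white with z 0.02..0.04
hsv=cv2.cvtColor(p,cv2.COLOR_RGB2HSV)
k=((P[...,2]>.018)&(P[...,2]<.045)).astype(np.uint8)
for i,(u,v) in enumerate(((324,177),(361,176),(364,210))):
    kk=np.zeros_like(k);kk[v-20:v+22,u-18:u+18]=k[v-20:v+22,u-18:u+18]
    n,l,s,c=cv2.connectedComponentsWithStats(kk); j=l[v,u]
    q=P[l==j][:,:2].astype(np.float32); r=cv2.minAreaRect(q*1000); print(i,s[j,4],r)
# drawer corners: view
t=d.copy()
a=cv2.resize(p[95:270,115:275],None,fx=3.4,fy=3.4,interpolation=cv2.INTER_CUBIC)
cv2.imwrite('pics/crop2.png',a[:,:,::-1])
```

```text
hub [ 0.4726 -0.3655] r 0.0 ang 0.0
hasp [ 0.4912 -0.2648] r 0.1023 ang 79.6
hh [ 0.5803 -0.3634] r 0.1078 ang 1.1
kn [ 0.5435 -0.3629] r 0.0709 ang 2.1
lock top [ 0.66645715 -0.04174263] track ends [0.67630509 0.0667761 ] [ 0.65819153 -0.0823023 ] slot [0.67829817 0.04891656] [ 0.66597178 -0.06880529]
0 264 ((563.2665405273438, -18.042552947998047), (34.05854797363281, 79.10856628417969), 72.27515411376953)
1 266 ((561.9212646484375, -138.767822265625), (34.202510833740234, 79.63545227050781), 82.58841705322266)
2 268 ((453.4839782714844, -143.44911193847656), (34.069881439208984, 80.08345794677734), 71.22148132324219)
```

View pics/crop2.png

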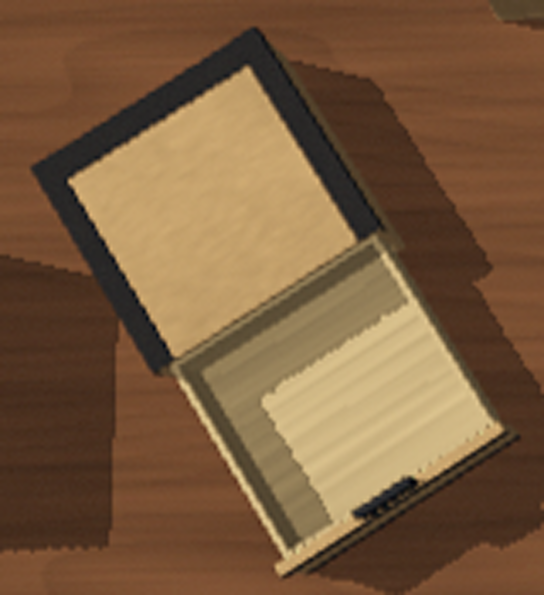

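>>> drive_tool:
  plan:
    - [-0.04,-0.123,-0.418,0,0,0]
    - [-0.04,-0.123,-0.418,0,0,0]
    - [-0.04,-0.123,-0.418,0,0,0]
    - [-0.04,-0.123,-0.418,0,0,0]
    - [-0.04,-0.123,-0.418,0,0,0]
    - [-0.04,-0.123,-0.418,0,0,0]
    - [-0.04,-0.123,-0.418,0,0,0]
    - [-0.04,-0.123,-0.418,0,0,0]
    - [-0.04,-0.123,-0.418,0,0,0]
    - [-0.04,-0.123,-0.418,0,0,0]
  fingers: 1

```text
t: 1.4
ee_pos: [0.5419, -0.3637, 0.2535]
eef_rot: [-0.1, -0.7, -0.101, 0.7]
wrist_force: [-0.2, -0.2, 0.3]
grip_width: 0.091
```

```bash
cat >> h.py <<'E'
def go(target,yaw=None,s=None):
    """tool-frame row (units of the move) to world target; yaw: world angle (deg) wanted for tool y (mod 180), tool down"""
    s=s or bot.read_state(); A=rot(s['eef_rot']); d=A.T@(np.array(target)-s['ee_pos'])
    if yaw is None:
        y=A[:,1]; yw=np.arctan2(y[1],y[0])
    else:
        yw=np.radians(yaw); c=np.arctan2(A[1,1],A[0,1]); yw=c+(yw-c+np.pi/2)%np.pi-np.pi/2
    x=np.array([0,0,-1.]);y=np.array([np.cos(yw),np.sin(yw),0]);B=np.stack([x,y,np.cross(x,y)],1)
    r=R.from_matrix(A.T@B).as_rotvec()/(np.pi/2)
    print('row',np.round(np.r_[d,r],4).tolist())
E
python3 - <<'E'
from h import *
st()
p,d,m=shot('wrist','w1.png'); print(m); np.savez('pics/w1.npz',p=p,d=d)
p,d,m=shot('top','top1.png');np.savez('pics/top1.npz',p=p,d=d)
w=cv2.imread('pics/w1.png');t=cv2.imread('pics/top1.png')
cv2.imwrite('pics/two1.png',np.vstack([w[:, :],t[150:350]]))
E
```

```text
t 1.4 p [ 0.5419 -0.3637  0.2535] axes [[-0.001, 0.282, -0.96], [0.001, -0.96, -0.282], [-1.0, -0.001, 0.0]] w 0.091 F [-0.2 -0.2  0.3] q [-0.68  0.5   1.22  0.    1.42  0.6 ]
{'fx': 352.9872104220943, 'fy': 352.9872104220943, 'cx': 318.7924454955528, 'cy': 199.80856266390475, 'xyz': array([ 0.62122386, -0.34113253,  0.42402177]), 'orientation': array([ 0.79172205, -0.11724637,  0.08970085, -0.59277588])}
```

View pics/two1.png

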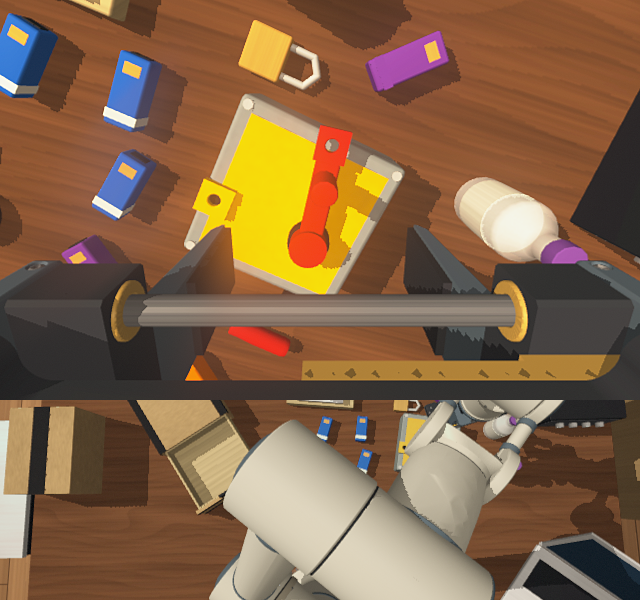

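Run:
```python
from h import *
z=np.load('pics/w1.npz');p,d=z['p'],z['d'];m=camera_model('wrist');P=pts(m,d)
for n,u,v in(('hub',308,244),('bar',314,220),('bartip',322,140),('grip',323,184),('hasp',222,208),('yellow',270,170)): print(n,np.round(P[v,u],4))
def pt(u,v,z): return onz(m,u,v,z)
hsv=cv2.cvtColor(p,cv2.COLOR_RGB2HSV)
red=(hsv[...,0]<8)&(hsv[...,1]>150)&(hsv[...,2]>100); red[:110]=0;red[290:]=0
G=red&(P[...,2]>.138)&(P[...,2]<.15); H=red&(P[...,2]>.1015)&(P[...,2]<.125)&(np.hypot(P[...,0]-.4726,P[...,1]+.3655)<.035)
B=red&(P[...,2]>.095)&(P[...,2]<.102)
for n,k in(('grip',G),('hub',H),('bar',B)):
    q=P[k]; print(n,len(q),q.mean(0).round(4) if len(q) else '')
    if len(q): print(cv2.minEnclosingCircle(q[:,:2].astype(np.float32)*1000), cv2.minAreaRect(q[:,:2].astype(np.float32)*1000))
# holes: dark/other pixels inside bar / plate
print('hasp',pt(213.5,199.5,.083),'handle hole',pt(332,146,.097))
cv2.imwrite('pics/c.png',cv2.resize(p[110:270,190:350],None,fx=3.7,fy=3.7,interpolation=cv2.INTER_CUBIC)[:,:,::-1])
```

```text
hub [ 0.4813 -0.3702  0.1056]
bar [ 0.5045 -0.3695  0.0985]
bartip [ 0.5818 -0.3549  0.1004]
grip [ 0.5527 -0.364   0.143 ]
hasp [ 0.4854 -0.2775  0.084 ]
yellow [ 0.5355 -0.3143  0.0769]
grip 592 [ 0.5451 -0.3666  0.1425]
((544.496337890625, -366.8581237792969), 11.683647155761719) ((544.8560791015625, -366.81158447265625), (22.14431381225586, 22.603351593017578), 15.529831886291504)
hub 1064 [ 0.4753 -0.371   0.1048]
((474.8687438964844, -370.88232421875), 19.545684814453125) ((474.8841552734375, -371.48126220703125), (38.2711296081543, 36.395416259765625), 28.107648849487305)
bar 1943 [ 0.5498 -0.3665  0.0988]
((535.3363647460938, -365.2286376953125), 61.9600715637207) ((535.7941284179688, -365.50225830078125), (119.181884765625, 37.46052551269531), 5.167336940765381)
hasp [ 0.49143258 -0.2672588   0.083     ] handle hole [ 0.57866757 -0.36544647  0.097     ]
```

Run:
```python
from h import *
go([.5447,-.3667,.109])
s=bot.read_state();A=rot(s['eef_rot'])
k0=np.array([.5447,-.3667,0]);pv=np.array([.475,-.371,0]);
for a in np.linspace(3.5,81,8)[1:]:
    t=pv+.07*np.array([np.cos(np.radians(a)),np.sin(np.radians(a)),0]); print(round(a),np.round(A.T@(t-k0),4))
```

```text
row [0.1446, 0.0037, -0.0018, 0.0, 0.0001, 0.0006]
15 [ 0.     -0.0133 -0.0019]
26 [ 0.     -0.0268 -0.001 ]
37 [ 0.     -0.0399  0.0025]
48 [ 0.0001 -0.052   0.0084]
59 [ 0.0001 -0.0628  0.0165]
70 [ 0.0001 -0.0718  0.0265]
81 [ 0.0001 -0.0787  0.0381]
```

>>> drive_tool:
  plan:
    - [0.05,0.0037,-0.0018,0,0,0]
    - [0.1,0.0037,-0.0018,0,0,0]
    - [0.13,0.0037,-0.0018,0,0,0]
    - [0.1446,0.0037,-0.0018,0,0,0]
    - [0.1446,0.0037,-0.0018,0,0,0]
    - [0.1446,0.0037,-0.0018,0,0,0]
    - [0.1446,0.0037,-0.0018,0,0,0]
    - [0.1446,0.0037,-0.0018,0,0,0]
    - [0.1446,0.0037,-0.0018,0,0,0]
    - [0.1446,0.0037,-0.0018,0,0,0]
  fingers: 1

```text
t: 2.75
ee_pos: [0.5447, -0.3667, 0.1091]
eef_rot: [-0.1, -0.7, -0.101, 0.7]
wrist_force: [-0.7, -0.1, 0.5]
grip_width: 0.0913
```

>>> drive_tool:
  plan:
    - [0,0,0,0,0,0]
    - [0,0,0,0,0,0]
    - [0,0,0,0,0,0]
    - [0,0,0,0,0,0]
    - [0,0,0,0,0,0]
    - [0,0,0,0,0,0]
    - [0,0,0,0,0,0]
    - [0,0,0,0,0,0]
    - [0,0,0,0,0,0]
    - [0,0,0,0,0,0]
  fingers: 0

```text
t: 4.0
ee_pos: [0.5448, -0.3667, 0.1091]
eef_rot: [-0.1, -0.7, -0.101, 0.7]
wrist_force: [1.2, -0.4, -0.4]
grip_width: 0.0237
```

>>> drive_tool:
  plan:
    - [0,-0.0133,-0.0019,0,0,0]
    - [0,-0.0268,-0.001,0,0,0]
    - [0,-0.0399,0.0025,0,0,0]
    - [0,-0.052,0.0084,0,0,0]
    - [0,-0.0628,0.0165,0,0,0]
    - [0,-0.0718,0.0265,0,0,0]
    - [0,-0.0787,0.0381,0,0,0]
    - [0,-0.0787,0.0381,0,0,0]
    - [0,-0.0787,0.0381,0,0,0]
    - [0,-0.0787,0.0381,0,0,0]
  fingers: 0

```text
t: 5.25
ee_pos: [0.486, -0.3022, 0.1096]
eef_rot: [-0.1, -0.7, -0.101, 0.7]
wrist_force: [-6.3, -1.2, 12.3]
grip_width: 0.0229
```

>>> drive_tool:
  plan:
    - [0,0,0,0,0,0]
    - [0,0,0,0,0,0]
    - [0,0,0,0,0,0]
    - [0,0,0,0,0,0]
    - [-0.05,0,0,0,0,0]
    - [-0.1,0,0,0,0,0]
    - [-0.14,0,0.06,0,0,0]
    - [-0.14,0,0.06,0,0,0]
    - [-0.14,0,0.06,0,0,0]
    - [-0.14,0,0.06,0,0,0]
  fingers: 1

```text
t: 6.5
ee_pos: [0.4289, -0.3187, 0.2486]
eef_rot: [-0.1, -0.699, -0.101, 0.7]
wrist_force: [0.9, 0.8, 0.3]
grip_width: 0.091
```

Run:
```python
from h import *
st()
p,d,m=shot('wrist'); np.savez('pics/w2.npz',p=p,d=d,xyz=m['xyz'],q=m['orientation'])
P=pts(m,d)
hsv=cv2.cvtColor(p,cv2.COLOR_RGB2HSV)
red=(hsv[...,0]<8)&(hsv[...,1]>150)&(hsv[...,2]>100)
pc={}
for n,k in(('grip',red&(P[...,2]>.138)&(P[...,2]<.15)),('hub',red&(P[...,2]>.1015)&(P[...,2]<.125)&(np.hypot(P[...,0]-.475,P[...,1]+.371)<.035))):
    q=P[k]
    if len(q): c=cv2.minEnclosingCircle(q[:,:2].astype(np.float32)*1000); print(n,len(q),c); pc[n]=np.array(c[0])
if len(pc)==2: dv=pc['grip']-pc['hub']; print(np.degrees(np.arctan2(dv[1],dv[0])),np.hypot(*dv))
g=pc.get('grip',np.array([486,-302]))/1000
c=np.array([.49,-.29,.09]);o=np.array(m['xyz']);r=rot(m['orientation']).T@(c-o);u=m['cx']+m['fx']*r[0]/-r[2];v=m['cy']-m['fy']*r[1]/-r[2];print(u,v)
u=int(np.clip(u,100,540));v=int(np.clip(v,75,325));x0=u-100;y0=v-75
print('crop',x0,y0); cv2.imwrite('pics/c2.png',cv2.resize(p[y0:y0+150,x0:x0+200],None,fx=4,fy=4,interpolation=cv2.INTER_CUBIC)[:,:,::-1])
```

```text
t 6.5 p [ 0.4289 -0.3187  0.2486] axes [[-0.002, 0.282, -0.96], [0.002, -0.96, -0.282], [-1.0, -0.002, 0.001]] w 0.091 F [0.9 0.8 0.3] q [-0.75  0.33  1.52  0.    1.29  0.53]
grip 688 ((484.9442138671875, -301.97320556640625), 11.705512046813965)
hub 1405 ((474.087646484375, -370.981201171875), 19.09996795654297)
81.05931926425863 69.85677141710704
307.93957276257424 110.11056252764588
crop 207 35
```

View pics/c2.png

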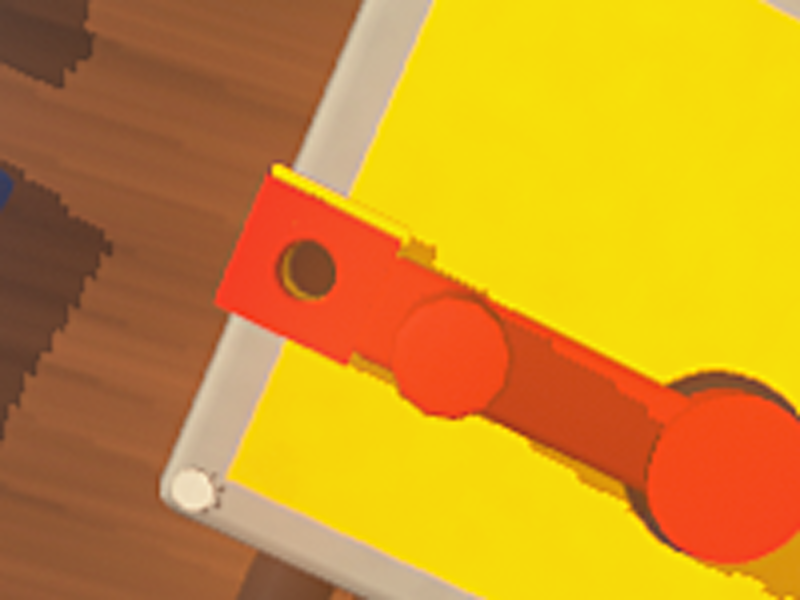

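Run:
```python
from h import *
z=np.load('pics/top0.npz');P=pts(camera_model('top'),z['d'])
Q=P[80:165,280:365].reshape(-1,3)
for a,b in((.62,.66),(.66,.70),(.70,.72),(.72,.74),(.74,.76),(.76,.80)):
    q=Q[(Q[:,0]>a)&(Q[:,0]<b)&(Q[:,2]<.5)]; print(a,b,len(q),q[:,2].max().round(3) if len(q) else '', q[q[:,2]>.1][:,:2].min(0) if (q[:,2]>.1).any() else '')
z=np.load('pics/w2.npz');p=z['p'];m=camera_model('wrist');P=pts(m,z['d']);
z=np.load('pics/top0.npz');p=z['p'];P=pts(camera_model('top'),z['d']);hsv=cv2.cvtColor(p,cv2.COLOR_RGB2HSV)
k=cv2.inRange(hsv,np.array((20,120,120)),np.array((32,255,255)))>0
k&=(P[...,2]>.075)&(P[...,2]<.095)&(abs(P[...,0]-.666)<.03)&(abs(P[...,1]+.042)<.04)
print(k.sum(),P[k].min(0),P[k].max(0))
go([.666,-.042,.2],84)
go([.666,-.042,.2],-96+0)
```

```text
0.62 0.66 1224 0.088 
0.66 0.7 930 0.091 
0.7 0.72 495 0.037 
0.72 0.74 501 0.037 
0.74 0.76 613 0.155 [ 0.75619585 -0.05123185]
0.76 0.8 1492 0.165 [ 0.76002682 -0.10639289]
48 [ 0.65437402 -0.04861607  0.0800717 ] [ 0.67986128 -0.0325751   0.09081419]
row [0.0487, -0.1985, -0.3055, 0.2486, 0.0011, 0.0013]
row [0.0487, -0.1985, -0.3055, 0.2486, 0.0011, 0.0013]
```

>>> drive_tool:
  plan:
    - [0.04,-0.1985,-0.3055,0.05,0,0]
    - [0.04,-0.1985,-0.3055,0.1,0,0]
    - [0.04,-0.1985,-0.3055,0.15,0,0]
    - [0.04,-0.1985,-0.3055,0.2,0,0]
    - [0.04,-0.1985,-0.3055,0.2486,0,0]
    - [0.0487,-0.1985,-0.3055,0.2486,0.001,0.001]
    - [0.0487,-0.1985,-0.3055,0.2486,0.001,0.001]
    - [0.0487,-0.1985,-0.3055,0.2486,0.001,0.001]
    - [0.0487,-0.1985,-0.3055,0.2486,0.001,0.001]
    - [0.0487,-0.1985,-0.3055,0.2486,0.001,0.001]
  fingers: 0.8

```text
t: 7.8
ee_pos: [0.6657, -0.0428, 0.2003]
eef_rot: [-0.038, 0.706, -0.037, -0.706]
wrist_force: [0.1, 0.6, 0.0]
grip_width: 0.073
```

Run:
```python
from h import *
st()
p,d,m=shot('wrist','w3.png'); P=pts(m,d);hsv=cv2.cvtColor(p,cv2.COLOR_RGB2HSV)
k=cv2.inRange(hsv,np.array((20,120,120)),np.array((34,255,255)))>0
k&=(P[...,2]>.075)&(P[...,2]<.095)
q=P[k];print(k.sum(),q.mean(0) if k.any() else '',cv2.minAreaRect(q[:,:2].astype(np.float32)*1000))
go([.666,-.042,.058],84)
go([.666,-.042,.058])
```

```text
t 7.8 p [ 0.6657 -0.0428  0.2003] axes [[0.0, -0.106, -0.994], [0.0, -0.994, 0.106], [-1.0, -0.0, -0.0]] w 0.073 F [0.1 0.6 0. ] q [-0.15  0.57  1.25  0.    1.33  1.52]
1443 [ 0.62067487 -0.17753065  0.0797349 ] ((617.5551147460938, -185.17996215820312), (324.8669128417969, 28.93562126159668), 69.85343933105469)
row [0.1424, -0.0007, -0.0001, -0.0008, -0.0001, 0.0002]
row [0.1424, -0.0007, -0.0001, -0.0, -0.0001, 0.0002]
```

View pics/w3.png

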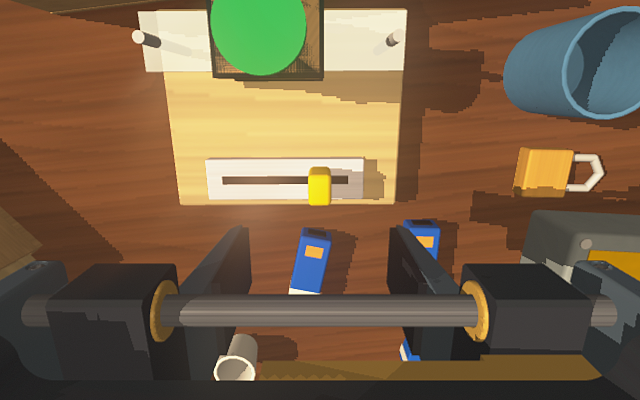

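Run:
```python
from h import *
p,d,m=shot('wrist');P=pts(m,d);hsv=cv2.cvtColor(p,cv2.COLOR_RGB2HSV)
k=np.zeros(d.shape,bool);k[160:215,300:340]=cv2.inRange(hsv,np.array((20,120,120)),np.array((34,255,255)))[160:215,300:340]>0
q=P[k&(P[...,2]>.08)];print(len(q),q.mean(0),q.min(0),q.max(0),cv2.minAreaRect(q[:,:2].astype(np.float32)*1000))
go([*((q.min(0)+q.max(0))/2)[:2],.058])
```

```text
684 [ 0.6705446  -0.04368907  0.08542682] [ 0.65560928 -0.05375822  0.0802358 ] [ 0.74786259 -0.03284579  0.37097026] ((702.1666870117188, -46.962554931640625), (18.910987854003906, 91.98225402832031), 83.77781677246094)
row [0.1423, -0.003, -0.0357, -0.0, -0.0001, 0.0002]
```

>>> drive_tool:
  plan:
    - [0.06,0,-0.004,0,0,0]
    - [0.1,0,-0.004,0,0,0]
    - [0.13,0,-0.004,0,0,0]
    - [0.1424,0,-0.004,0,0,0]
    - [0.1424,0,-0.004,0,0,0]
    - [0.1424,0,-0.004,0,0,0]
    - [0.1424,0,-0.004,0,0,0]
    - [0.1424,0,-0.004,0,0,0]
    - [0.1424,0,-0.004,0,0,0]
    - [0.1424,0,-0.004,0,0,0]
  fingers: 0.8

```text
t: 9.15
ee_pos: [0.6699, -0.043, 0.058]
eef_rot: [-0.037, 0.706, -0.037, -0.706]
wrist_force: [-0.4, -0.5, -0.0]
grip_width: 0.073
```

>>> drive_tool:
  plan:
    - [0,0,0,0,0,0]
    - [0,0,0,0,0,0]
    - [0,0,0,0,0,0]
    - [0,0,0,0,0,0]
    - [0,0,0,0,0,0]
    - [0,0,0,0,0,0]
    - [0,0,0,0,0,0]
    - [0,0,0,0,0,0]
    - [0,0,0,0,0,0]
    - [0,0,0,0,0,0]
  fingers: 0

```text
t: 10.4
ee_pos: [0.6699, -0.0431, 0.058]
eef_rot: [-0.037, 0.706, -0.037, -0.706]
wrist_force: [-0.2, -0.6, -0.2]
grip_width: 0.0197
```

>>> drive_tool:
  plan:
    - [0,-0.02,0,0,0,0]
    - [0,-0.04,0,0,0,0]
    - [0,-0.055,0,0,0,0]
    - [0,-0.068,0,0,0,0]
    - [0,-0.08,0,0,0,0]
    - [0,-0.086,0,0,0,0]
    - [0,-0.09,0,0,0,0]
    - [0,-0.092,0,0,0,0]
    - [0,-0.094,0,0,0,0]
    - [0,-0.094,0,0,0,0]
  fingers: 0

```text
t: 11.65
ee_pos: [0.6787, 0.0431, 0.058]
eef_rot: [0.034, -0.705, 0.041, 0.707]
wrist_force: [-10.2, -59.1, 9.6]
grip_width: 0.0261
```

>>> drive_tool:
  plan:
    - [0,0.008,0,0,0,0]
    - [0,0.008,0,0,0,0]
    - [0,0.008,0,0,0,0]
    - [0,0.008,0,0,0,0]
    - [-0.06,0.008,0,0,0,0]
    - [-0.12,0.008,0,0,0,0]
    - [-0.15,0.008,0,0,0,0]
    - [-0.15,0.008,0,0,0,0]
    - [-0.15,0.008,0,0,0,0]
    - [-0.15,0.008,0,0,0,0]
  fingers: 0.8

```text
t: 12.9
ee_pos: [0.6776, 0.0367, 0.2066]
eef_rot: [0.034, -0.705, 0.041, 0.708]
wrist_force: [0.7, 0.2, -0.3]
grip_width: 0.0729
```

Run:
```python
from h import *
st()
p,d,m=shot('wrist');P=pts(m,d);hsv=cv2.cvtColor(p,cv2.COLOR_RGB2HSV)
k=cv2.inRange(hsv,np.array((20,120,120)),np.array((34,255,255)))>0
k&=(P[...,2]>.08)&(P[...,2]<.09)&(abs(P[...,0]-.68)<.05)&(P[...,1]>-.1)
v,u=np.nonzero(k);q=P[k];print(len(q),q.mean(0),q.min(0),q.max(0),u.min(),u.max(),v.min(),v.max())
cv2.imwrite('pics/c3.png',cv2.resize(p[130:230,220:420],None,fx=4,fy=4,interpolation=cv2.INTER_CUBIC)[:,:,::-1])
```

```text
t 12.9 p [0.6776 0.0367 0.2066] axes [[-0.005, -0.106, -0.994], [-0.009, -0.994, 0.106], [-1.0, 0.01, 0.004]] w 0.0729 F [ 0.7  0.2 -0.3] q [-0.03  0.58  1.2  -0.01  1.36  1.65]
656 [0.67824149 0.03903385 0.08373123] [0.66301608 0.02888664 0.08005163] [0.69165025 0.04957665 0.08629394] 304 325 176 206
```

View pics/c3.png

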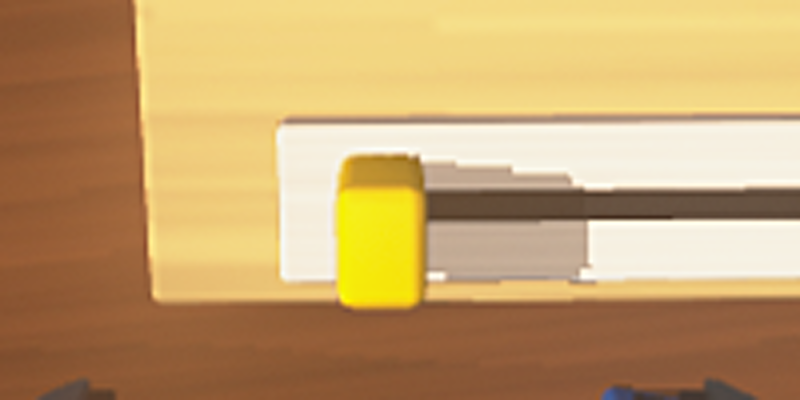

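Run:
```python
from h import *
go([.676,-.003,.062],84)
```

```text
row [0.1451, 0.0382, -0.0031, -0.001, 0.0023, -0.0063]
```

>>> drive_tool:
  plan:
    - [0,0.0382,-0.003,0,0.002,-0.006]
    - [0,0.0382,-0.003,0,0.002,-0.006]
    - [0,0.0382,-0.003,0,0.002,-0.006]
    - [0,0.0382,-0.003,0,0.002,-0.006]
    - [0.06,0.0382,-0.003,0,0.002,-0.006]
    - [0.1,0.0382,-0.003,0,0.002,-0.006]
    - [0.13,0.0382,-0.003,0,0.002,-0.006]
    - [0.145,0.0382,-0.003,0,0.002,-0.006]
    - [0.145,0.0382,-0.003,0,0.002,-0.006]
    - [0.145,0.0382,-0.003,0,0.002,-0.006]
  fingers: 0

```text
t: 14.2
ee_pos: [0.6768, -0.0029, 0.0635]
eef_rot: [-0.037, 0.707, -0.038, -0.706]
wrist_force: [-0.4, -0.0, 0.6]
grip_width: 0.0004
```

>>> drive_tool:
  plan:
    - [0,-0.006,0,0,0,0]
    - [0,-0.01,0,0,0,0]
    - [0,-0.014,0,0,0,0]
    - [0,-0.016,0,0,0,0]
    - [0,-0.018,0,0,0,0]
    - [0,-0.019,0,0,0,0]
    - [0,-0.02,0,0,0,0]
    - [0,-0.02,0,0,0,0]
    - [0,-0.02,0,0,0,0]
    - [0,-0.02,0,0,0,0]
  fingers: 0

```text
t: 15.45
ee_pos: [0.6789, 0.0169, 0.0635]
eef_rot: [-0.037, 0.707, -0.038, -0.706]
wrist_force: [0.1, -0.0, -0.5]
grip_width: 0.0003
```

Not yet in contact; creep on.

>>> drive_tool:
  plan:
    - [0,-0.002,0,0,0,0]
    - [0,-0.003,0,0,0,0]
    - [0,-0.004,0,0,0,0]
    - [0,-0.005,0,0,0,0]
    - [0,-0.006,0,0,0,0]
    - [0,-0.007,0,0,0,0]
    - [0,-0.007,0,0,0,0]
    - [0,-0.007,0,0,0,0]
    - [0,-0.007,0,0,0,0]
    - [0,-0.007,0,0,0,0]
  fingers: 0

```text
t: 16.7
ee_pos: [0.6793, 0.0195, 0.0637]
eef_rot: [-0.035, 0.706, -0.04, -0.706]
wrist_force: [-5.5, -33.1, 5.0]
grip_width: 0.0005
```

>>> drive_tool:
  plan:
    - [0,0.01,0,0,0,0]
    - [-0.06,0.01,0,0,0,0]
    - [-0.12,0.01,0,0,0,0]
    - [-0.14,0.03,0.06,0,0,0]
    - [-0.14,0.05,0.1,0,0,0]
    - [-0.14,0.04,0.116,-0.1,0,0]
    - [-0.14,0.04,0.116,-0.13,0,0]
    - [-0.14,0.04,0.116,-0.13,0,0]
    - [-0.14,0.04,0.116,-0.13,0,0]
    - [-0.14,0.04,0.116,-0.13,0,0]
  fingers: 0.8

```text
t: 17.95
ee_pos: [0.5597, -0.0071, 0.2037]
eef_rot: [0.036, 0.706, 0.032, -0.706]
wrist_force: [-0.2, 0.5, -0.7]
grip_width: 0.0728
```

```bash
cat >> h.py <<'E'
def packs(n):
    p,d,m=shot(n);P=pts(m,d);hsv=cv2.cvtColor(p,cv2.COLOR_RGB2HSV)
    b=cv2.inRange(hsv,np.array((100,120,60)),np.array((120,255,255)))
    L,l,s,c=cv2.connectedComponentsWithStats(cv2.dilate(b,np.ones((3,3),np.uint8)))
    for i in range(1,L):
        sel=(l==i)&(P[...,2]>.022)&(P[...,2]<.07)&(P[...,0]<.9)
        if sel.sum()<40: continue
        c0=np.median(P[sel],0); k=(abs(P[...,2]-c0[2])<.007)&(np.hypot(P[...,0]-c0[0],P[...,1]-c0[1])<.07)
        _,ll,_,_=cv2.connectedComponentsWithStats(k.astype(np.uint8))
        j=np.bincount(ll[sel]).argmax() if ll[sel].any() else 0
        q=P[(ll==j)&k]; r=cv2.minAreaRect(q[:,:2].astype(np.float32)*1000)
        print(n,'px',np.round(c[i]),'z',c0[2].round(3),'n',len(q),'c',np.round(r[0],1),'size',np.round(r[1],1),'ang of 1st',round(r[2],1))
    return p,d,m
E
python3 - <<'E'
from h import *
st()
for n in('top','wrist'):
    p,d,m=packs(n); cv2.imwrite(f'pics/{n}4.png',p[:,:,::-1]);np.savez(f'pics/{n}4.npz',p=p,d=d)
z=np.load('pics/top0.npz');P=pts(camera_model('top'),z['d'])
# drawer: side walls & front panel top fit
reg=np.zeros(P.shape[:2],bool);reg[95:270,115:275]=1
th=np.radians(30);ex=np.array([np.cos(th),np.sin(th)]);
k=reg&(P[...,2]>.078)&(P[...,2]<.088)&((P[...,:2]-[.466,.322])@ex<-.09)
q=P[k];print('panel',len(q),cv2.minAreaRect(q[:,:2].astype(np.float32)*1000))
k=reg&(P[...,2]>.1)&(P[...,2]<.115);q=P[k];print('tab',len(q),cv2.minAreaRect(q[:,:2].astype(np.float32)*1000))
k=reg&(P[...,2]>.012)&(P[...,2]<.022);q=P[k];q=q[np.hypot(q[:,0]-.466,q[:,1]-.322)<.2];print('floor',len(q),cv2.minAreaRect(q[:,:2].astype(np.float32)*1000))
E
```

```text
t 17.95 p [ 0.5597 -0.0071  0.2037] axes [[0.0, 0.097, -0.995], [-0.006, -0.995, -0.097], [-1.0, 0.006, 0.0]] w 0.0728 F [-0.2  0.5 -0.7] q [-0.12  0.41  1.52 -0.01  1.21  1.36]
top px [361. 175.] z 0.03 n 260 c [ 561.8 -138.7] size [33.9 80.2] ang of 1st 82.4
top px [321. 177.] z 0.031 n 76 c [552.5  -5.9] size [16.5 49.9] ang of 1st 71.1
top px [364. 209.] z 0.03 n 267 c [ 453.4 -143.4] size [33.9 80.4] ang of 1st 70.9
top px [595. 312.] z 0.052 n 0 c [0. 0.] size [0. 0.] ang of 1st 0.0
wrist px [334. 167.] z 0.03 n 2653 c [564.9 -20.9] size [34.5 80.1] ang of 1st 72.4
wrist px [448. 178.] z 0.029 n 2662 c [ 562.8 -141.4] size [35.1 80.3] ang of 1st 82.8
wrist px [317. 206.] z 0.03 n 2398 c [561.9 -19.9] size [34.5 73.7] ang of 1st 72.4
wrist px [435. 219.] z 0.029 n 2410 c [ 559.7 -141. ] size [35.1 74. ] ang of 1st 82.8
wrist px [445. 256.] z 0.029 n 586 c [ 480. -154.] size [34.1 27.1] ang of 1st 70.2
panel 277 ((366.33282470703125, 272.373291015625), (13.248674392700195, 238.0445098876953), 31.863096237182617)
tab 69 ((366.84698486328125, 272.67681884765625), (10.20572280883789, 59.3318977355957), 31.575239181518555)
floor 3683 ((481.51922607421875, 336.18505859375), (277.1821594238281, 230.5232696533203), 31.747777938842773)
```

View pics/top4.png

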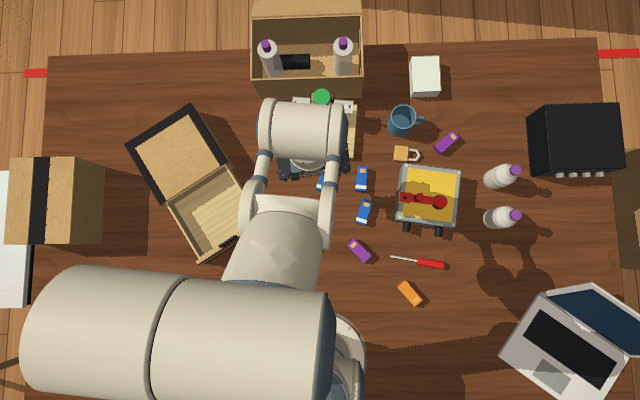

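Run:
```python
from h import *
go([.564,-.0195,.012],72.3)
```

```text
row [0.1918, 0.0116, -0.0031, 0.2585, -0.0007, -0.004]
```

>>> drive_tool:
  plan:
    - [0.03,0.0116,-0.003,0.1,0,-0.004]
    - [0.08,0.0116,-0.003,0.2,0,-0.004]
    - [0.13,0.0116,-0.003,0.2585,0,-0.004]
    - [0.17,0.0116,-0.003,0.2585,0,-0.004]
    - [0.1918,0.0116,-0.003,0.2585,0,-0.004]
    - [0.1918,0.0116,-0.003,0.2585,0,-0.004]
    - [0.1918,0.0116,-0.003,0.2585,0,-0.004]
    - [0.1918,0.0116,-0.003,0.2585,0,-0.004]
    - [0.1918,0.0116,-0.003,0.2585,0,-0.004]
    - [0.1918,0.0116,-0.003,0.2585,0,-0.004]
  fingers: 0.8

```text
t: 19.3
ee_pos: [0.5641, -0.0195, 0.0124]
eef_rot: [-0.109, 0.699, -0.109, -0.698]
wrist_force: [-0.1, -0.7, 0.3]
grip_width: 0.073
```

>>> drive_tool:
  plan:
    - [0,0,0,0,0,0]
    - [0,0,0,0,0,0]
    - [0,0,0,0,0,0]
    - [0,0,0,0,0,0]
    - [0,0,0,0,0,0]
    - [-0.03,0,0,0,0,0]
    - [-0.08,0,0,0,0,0]
    - [-0.14,0,0,0,0,0]
    - [-0.19,0,0,0,0,0]
    - [-0.19,0,0,0,0,0]
  fingers: 0

```text
t: 20.55
ee_pos: [0.5657, -0.0197, 0.2061]
eef_rot: [-0.109, 0.702, -0.109, -0.696]
wrist_force: [0.6, 0.1, -2.5]
grip_width: 0.0338
```

Run:
```python
from h import *
st()
go([.4754,.3985,.2],-58.3)
```

```text
t 20.55 p [ 0.5657 -0.0197  0.2061] axes [[0.008, -0.304, -0.953], [-0.001, -0.953, 0.304], [-1.0, -0.002, -0.008]] w 0.0338 F [ 0.6  0.1 -2.5] q [-0.14  0.41  1.51  0.    1.21  1.74]
row [0.0049, -0.371, 0.2131, -0.5488, -0.0054, -0.0014]
```

>>> drive_tool:
  plan:
    - [0.0,-0.05,0.029,-0.08,0,0]
    - [0.0,-0.1,0.058,-0.16,0,0]
    - [0.0,-0.15,0.087,-0.24,0,0]
    - [0.005,-0.2,0.115,-0.32,0,0]
    - [0.005,-0.25,0.144,-0.4,0,0]
    - [0.005,-0.3,0.172,-0.48,0,0]
    - [0.005,-0.35,0.2,-0.5488,-0.005,-0.001]
    - [0.005,-0.371,0.2131,-0.5488,-0.005,-0.001]
    - [0.005,-0.371,0.2131,-0.5488,-0.005,-0.001]
    - [0.005,-0.371,0.2131,-0.5488,-0.005,-0.001]
  fingers: 0

```text
t: 21.8
ee_pos: [0.4751, 0.3977, 0.1988]
eef_rot: [-0.194, -0.68, -0.193, 0.681]
wrist_force: [-0.2, -0.6, -1.1]
grip_width: 0.0342
```

Run:
```python
from h import *
st()
p,d,m=shot('wrist','w5.png')
go([.4754,.3985,.032],-58.3)
```

```text
t 21.8 p [0.4751 0.3977 0.1988] axes [[-0.001, 0.525, -0.851], [-0.002, -0.851, -0.525], [-1.0, 0.001, 0.002]] w 0.0342 F [-0.2 -0.6 -1.1] q [ 0.6   0.5   1.38 -0.    1.27  1.62]
row [0.1671, -0.001, -0.0008, -0.0005, 0.0007, -0.0006]
```

View pics/w5.png

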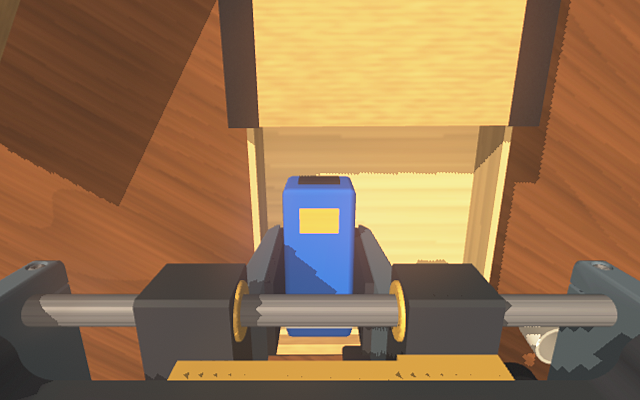

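Run:
```python
from h import *
p,d,m=shot('wrist');P=pts(m,d);s=bot.read_state()
th=np.radians(31.7);ex=np.array([np.cos(th),np.sin(th)]);ey=np.array([-ex[1],ex[0]])
X=(P[...,:2]-[.4634,.3323])@ex;Y=(P[...,:2]-[.4634,.3323])@ey
for n,k in(('Lwall',(Y>.06)&(Y<.16)),('Rwall',(Y<-.06)&(Y>-.16))):
    w=k&(abs(P[...,2]-.066)<.004)&(X>0)&(X<.1)
    for a in(.01,.04,.07):
        ww=w&(X>a)&(X<a+.03)
        if ww.sum()>5: print(n,a,ww.sum(),np.percentile(Y[ww],[2,50,98]).round(4))
w=(abs(P[...,2]-.085)<.004)&(X>.05)&(abs(Y)<.05);print('unit front x',np.percentile(X[w],1) if w.any() else '')
w=(abs(P[...,2]-.017)<.004)&(abs(Y)<.12)&(X<.12);print('floor',np.percentile(X[w],[1,99]),np.percentile(Y[w],[1,99]))
t=(s['ee_pos'][:2]-np.array([.4634,.3323]));print('tcp',t@ex,t@ey)
```

```text
Lwall 0.01 229 [0.1048 0.1076 0.1107]
Lwall 0.04 249 [0.1049 0.1077 0.111 ]
Lwall 0.07 256 [0.105  0.1079 0.111 ]
Rwall 0.01 276 [-0.1142 -0.11   -0.1075]
Rwall 0.04 285 [-0.114  -0.1102 -0.1074]
Rwall 0.07 317 [-0.1136 -0.11   -0.1072]
unit front x 0.10255696596001845
floor [-0.05026323  0.09472476] [-0.10789214  0.10367228]
tcp 0.044572013732819375 0.04904086576851559
```

>>> drive_tool:
  plan:
    - [0.06,0,0,0,0,0]
    - [0.11,0,0,0,0,0]
    - [0.14,0,0,0,0,0]
    - [0.16,0,0,0,0,0]
    - [0.169,0,0,0,0,0]
    - [0.169,0,0,0,0,0]
    - [0.169,0,0,0,0,0]
    - [0.169,0,0,0,0,0]
    - [0.169,0,0,0,0,0]
    - [0.169,0,0,0,0,0]
  fingers: 0

```text
t: 23.15
ee_pos: [0.4755, 0.3973, 0.0305]
eef_rot: [-0.193, -0.68, -0.192, 0.68]
wrist_force: [0.4, -0.2, -1.5]
grip_width: 0.0342
```

>>> drive_tool:
  plan:
    - [0,0,0,0,0,0]
    - [0,0,0,0,0,0]
    - [0,0,0,0,0,0]
    - [0,0,0,0,0,0]
    - [-0.04,0,0,0,0,0]
    - [-0.1,0,0,0,0,0]
    - [-0.16,0,0,0,0,0]
    - [-0.17,0,0,0,0,0]
    - [-0.17,0.06,0,0,0,0]
    - [-0.17,0.12,0,0,0,0]
  fingers: 0.58

```text
t: 24.4
ee_pos: [0.5387, 0.2944, 0.2001]
eef_rot: [-0.194, -0.68, -0.193, 0.68]
wrist_force: [1.8, 0.3, -0.4]
grip_width: 0.053
```

Run:
```python
from h import *
st()
p,d,m=packs('top')
cv2.imwrite('pics/top6.png',p[:,:,::-1])
p,d,m=packs('wrist')
cv2.imwrite('pics/w6.png',p[:,:,::-1])
go([.562,-.140,.2],82.6)
```

```text
t 24.4 p [0.5387 0.2944 0.2001] axes [[-0.0, 0.526, -0.85], [-0.001, -0.85, -0.526], [-1.0, 0.001, 0.001]] w 0.053 F [ 1.8  0.3 -0.4] q [ 0.4   0.49  1.39 -0.    1.26  1.42]
top px [361. 175.] z 0.03 n 262 c [ 561.7 -138.8] size [34.2 79.8] ang of 1st 82.6
top px [364. 209.] z 0.03 n 263 c [ 453.5 -143.4] size [33.8 80.4] ang of 1st 71.1
top px [573. 301.] z 0.057 n 0 c [0. 0.] size [0. 0.] ang of 1st 0.0
top px [587. 315.] z 0.052 n 0 c [0. 0.] size [0. 0.] ang of 1st 0.0
wrist px [182. 181.] z 0.047 n 3053 c [476.9 398.6] size [79.1 35.1] ang of 1st 31.5
wrist px [188. 218.] z 0.047 n 2754 c [474.5 396.9] size [72.7 35.1] ang of 1st 30.9
row [0.001, 0.3787, 0.2064, 0.4312, 0.0003, -0.0016]
```

>>> drive_tool:
  plan:
    - [0,0.05,0.027,0.06,0,0]
    - [0,0.1,0.055,0.12,0,0]
    - [0,0.15,0.082,0.18,0,0]
    - [0,0.2,0.109,0.24,0,0]
    - [0,0.25,0.136,0.3,0,0]
    - [0,0.3,0.164,0.36,0,0]
    - [0,0.35,0.19,0.43,0,0]
    - [0.03,0.3787,0.2064,0.4312,0,0]
    - [0.08,0.3787,0.2064,0.4312,0,0]
    - [0.08,0.3787,0.2064,0.4312,0,0]
  fingers: 0.75

```text
t: 25.75
ee_pos: [0.5595, -0.1395, 0.1178]
eef_rot: [0.046, -0.703, 0.046, 0.708]
wrist_force: [0.3, 0.9, 0.2]
grip_width: 0.0686
```

Run:
```python
from h import *
st()
packs('wrist')
go([.562,-.140,.012],82.6)
```

```text
t 25.75 p [ 0.5595 -0.1395  0.1178] axes [[-0.007, -0.129, -0.992], [-0.0, -0.992, 0.129], [-1.0, 0.001, 0.007]] w 0.0686 F [0.3 0.9 0.2] q [-0.35  0.54  1.57 -0.    1.04  1.36]
wrist px [321. 187.] z 0.03 n 4381 c [ 563.3 -142.1] size [34.2 79.7] ang of 1st 82.9
wrist px [321. 242.] z 0.03 n 3942 c [ 560.3 -141.8] size [34.2 73.6] ang of 1st 82.9
wrist px [347. 280.] z 0.029 n 832 c [ 483.3 -156. ] size [33.8 20.2] ang of 1st 72.5
wrist px [339. 334.] z 0.03 n 1164 c [ 433.2 -139. ] size [34.8 34.2] ang of 1st 72.9
wrist px [333. 353.] z 0.03 n 1164 c [ 433.2 -139. ] size [34.8 34.2] ang of 1st 72.9
row [0.1081, 0.0001, -0.0014, -0.0, 0.002, -0.001]
```

>>> drive_tool:
  plan:
    - [0.05,0.001,-0.002,0,0.002,-0.001]
    - [0.09,0.001,-0.002,0,0.002,-0.001]
    - [0.1075,0.001,-0.002,0,0.002,-0.001]
    - [0.1075,0.001,-0.002,0,0.002,-0.001]
    - [0.1075,0.001,-0.002,0,0.002,-0.001]
    - [0.1075,0.001,-0.002,0,0.002,-0.001]
    - [0.1075,0.001,-0.002,0,0.002,-0.001]
    - [0.1075,0.001,-0.002,0,0.002,-0.001]
    - [0.1075,0.001,-0.002,0,0.002,-0.001]
    - [0.1075,0.001,-0.002,0,0.002,-0.001]
  fingers: 0.75

```text
t: 27.05
ee_pos: [0.5625, -0.141, 0.0126]
eef_rot: [0.046, -0.706, 0.046, 0.706]
wrist_force: [0.5, 0.3, -0.5]
grip_width: 0.0685
```

>>> drive_tool:
  plan:
    - [0,0,0,0,0,0]
    - [0,0,0,0,0,0]
    - [0,0,0,0,0,0]
    - [0,0,0,0,0,0]
    - [0,0,0,0,0,0]
    - [-0.03,0,0,0,0,0]
    - [-0.08,0,0,0,0,0]
    - [-0.14,0,0,0,0,0]
    - [-0.19,0,0,0,0,0]
    - [-0.19,0,0,0,0,0]
  fingers: 0

```text
t: 28.3
ee_pos: [0.5643, -0.1416, 0.2064]
eef_rot: [-0.045, 0.708, -0.046, -0.703]
wrist_force: [0.1, 0.1, -0.7]
grip_width: 0.0339
```

Run:
```python
from h import *
st()
go([.5274,.3138,.2],-58.3)
```

```text
t 28.3 p [ 0.5643 -0.1416  0.2064] axes [[0.006, -0.129, -0.992], [-0.002, -0.992, 0.129], [-1.0, 0.002, -0.007]] w 0.0339 F [ 0.1  0.1 -0.7] q [-0.35  0.44  1.47 -0.    1.23  1.35]
row [0.0051, -0.4468, 0.0953, -0.4344, -0.0037, -0.0023]
```

>>> drive_tool:
  plan:
    - [0,-0.056,0.012,-0.06,0,0]
    - [0,-0.112,0.024,-0.12,0,0]
    - [0,-0.168,0.036,-0.18,0,0]
    - [0,-0.224,0.048,-0.24,0,0]
    - [0,-0.28,0.06,-0.3,0,0]
    - [0,-0.336,0.072,-0.36,0,0]
    - [0.005,-0.392,0.084,-0.42,0,0]
    - [0.005,-0.4468,0.0953,-0.4344,-0.004,-0.002]
    - [0.005,-0.4468,0.0953,-0.4344,-0.004,-0.002]
    - [0.005,-0.4468,0.0953,-0.4344,-0.004,-0.002]
  fingers: 0

```text
t: 29.55
ee_pos: [0.5268, 0.3133, 0.1988]
eef_rot: [-0.194, -0.679, -0.193, 0.681]
wrist_force: [0.3, -0.0, -0.8]
grip_width: 0.0337
```

Run:
```python
from h import *
st()
go([.5274,.3138,.030],-58.3)
packs('wrist')
```

```text
t 29.55 p [0.5268 0.3133 0.1988] axes [[-0.002, 0.526, -0.851], [-0.002, -0.851, -0.526], [-1.0, 0.0, 0.003]] w 0.0337 F [ 0.3 -0.  -0.8] q [ 0.44  0.49  1.39 -0.    1.26  1.46]
row [0.1688, -0.0002, -0.0013, 0.0002, 0.0018, -0.0003]
wrist px [211. 178.] z 0.047 n 3054 c [476.6 398.5] size [79.7 34.9] ang of 1st 31.7
wrist px [214. 217.] z 0.047 n 2729 c [473.8 396.8] size [73.  34.9] ang of 1st 31.7
```

>>> drive_tool:
  plan:
    - [0.06,0,-0.001,0,0.002,0]
    - [0.11,0,-0.001,0,0.002,0]
    - [0.14,0,-0.001,0,0.002,0]
    - [0.16,0,-0.001,0,0.002,0]
    - [0.169,0,-0.001,0,0.002,0]
    - [0.169,0,-0.001,0,0.002,0]
    - [0.169,0,-0.001,0,0.002,0]
    - [0.169,0,-0.001,0,0.002,0]
    - [0.169,0,-0.001,0,0.002,0]
    - [0.169,0,-0.001,0,0.002,0]
  fingers: 0

```text
t: 30.85
ee_pos: [0.5276, 0.3131, 0.0303]
eef_rot: [0.193, 0.681, 0.193, -0.68]
wrist_force: [-0.1, 0.2, -1.1]
grip_width: 0.0333
```

>>> drive_tool:
  plan:
    - [0,0,0,0,0,0]
    - [0,0,0,0,0,0]
    - [0,0,0,0,0,0]
    - [0,0,0,0,0,0]
    - [-0.04,0,0,0,0,0]
    - [-0.1,0,0,0,0,0]
    - [-0.16,0,0,0,0,0]
    - [-0.17,0,0,0,0,0]
    - [-0.17,0.04,0.03,0,0,0]
    - [-0.17,0.08,0.06,0,0,0]
  fingers: 0.58

```text
t: 32.1
ee_pos: [0.5178, 0.2125, 0.1997]
eef_rot: [0.193, 0.68, 0.193, -0.68]
wrist_force: [0.4, 0.3, 0.3]
grip_width: 0.0527
```

Run:
```python
from h import *
st()
packs('top');packs('wrist')
go([.4535,-.1435,.1],71.1)
```

```text
t 32.1 p [0.5178 0.2125 0.1997] axes [[0.001, 0.526, -0.85], [-0.0, -0.85, -0.526], [-1.0, 0.0, -0.0]] w 0.0527 F [0.4 0.3 0.3] q [ 0.28  0.42  1.53 -0.    1.2   1.3 ]
top px [192. 205.] z 0.047 n 237 c [477.6 401.1] size [77.4 34.9] ang of 1st 30.6
top px [364. 209.] z 0.03 n 267 c [ 453.5 -143.3] size [33.9 80.8] ang of 1st 71.2
top px [360. 223.] z 0.03 n 253 c [ 450.5 -142.3] size [33.9 74.4] ang of 1st 71.2
top px [582. 303.] z 0.055 n 0 c [0. 0.] size [0. 0.] ang of 1st 0.0
wrist px [111. 100.] z 0.047 n 3774 c [477.7 398.1] size [81.4 35. ] ang of 1st 30.6
wrist px [224. 109.] z 0.047 n 3563 c [528.1 313.6] size [80.6 34.6] ang of 1st 31.5
wrist px [110. 151.] z 0.047 n 3391 c [474.7 396.3] size [74.4 35. ] ang of 1st 30.6
wrist px [222. 152.] z 0.047 n 3262 c [525.5 312.1] size [74.6 34.6] ang of 1st 31.6
wrist px [547. 348.] z 0.027 n 124 c [ 473.8 -136. ] size [20.4 10.6] ang of 1st 11.3
row [0.1001, 0.2677, 0.2389, 0.5602, 0.0006, -0.0009]
```

>>> drive_tool:
  plan:
    - [0,0.045,0.04,0.08,0,0]
    - [0,0.09,0.08,0.16,0,0]
    - [0,0.135,0.12,0.24,0,0]
    - [0,0.18,0.16,0.32,0,0]
    - [0,0.22,0.2,0.4,0,0]
    - [0,0.25,0.225,0.48,0,0]
    - [0.03,0.2677,0.2389,0.5602,0,0]
    - [0.08,0.2677,0.2389,0.5602,0,0]
    - [0.08,0.2677,0.2389,0.5602,0,0]
    - [0.08,0.2677,0.2389,0.5602,0,0]
  fingers: 0.75

```text
t: 33.45
ee_pos: [0.4541, -0.1433, 0.1211]
eef_rot: [0.115, -0.697, 0.116, 0.698]
wrist_force: [0.9, 0.0, -0.2]
grip_width: 0.0686
```

Run:
```python
from h import *
st()
packs('wrist')
go([.4545,-.145,.012],71.5)
```

```text
t 33.45 p [ 0.4541 -0.1433  0.1211] axes [[-0.001, -0.323, -0.946], [-0.001, -0.946, 0.323], [-1.0, 0.002, 0.0]] w 0.0686 F [ 0.9  0.  -0.2] q [-0.43  0.42  1.81 -0.    0.91  1.47]
wrist px [322. 191.] z 0.03 n 4248 c [ 454.6 -146.7] size [34.1 79.3] ang of 1st 71.1
wrist px [322. 245.] z 0.03 n 3785 c [ 451.6 -145.7] size [33.9 72.9] ang of 1st 70.9
row [0.1096, 0.0013, -0.0004, -0.0039, -0.0009, -0.0011]
```

>>> drive_tool:
  plan:
    - [0.05,0.0015,0,0,0,0]
    - [0.09,0.0015,0,0,0,0]
    - [0.109,0.0015,0,0,0,0]
    - [0.109,0.0015,0,0,0,0]
    - [0.109,0.0015,0,0,0,0]
    - [0.109,0.0015,0,0,0,0]
    - [0.109,0.0015,0,0,0,0]
    - [0.109,0.0015,0,0,0,0]
    - [0.109,0.0015,0,0,0,0]
    - [0.109,0.0015,0,0,0,0]
  fingers: 0.75

```text
t: 34.75
ee_pos: [0.4541, -0.1451, 0.0126]
eef_rot: [-0.115, 0.698, -0.116, -0.697]
wrist_force: [0.1, 0.1, -0.2]
grip_width: 0.0684
```

>>> drive_tool:
  plan:
    - [0,0,0,0,0,0]
    - [0,0,0,0,0,0]
    - [0,0,0,0,0,0]
    - [0,0,0,0,0,0]
    - [0,0,0,0,0,0]
    - [-0.03,0,0,0,0,0]
    - [-0.08,0,0,0,0,0]
    - [-0.14,0,0,0,0,0]
    - [-0.2,0,0,0,0,0]
    - [-0.2,0,0,0,0,0]
  fingers: 0

```text
t: 36.0
ee_pos: [0.4558, -0.1454, 0.2165]
eef_rot: [-0.114, 0.7, -0.117, -0.695]
wrist_force: [0.6, -0.8, -2.8]
grip_width: 0.0337
```

Run:
```python
from h import *
st()
go([.4251,.3087,.21],-58.3)
```

```text
t 36.0 p [ 0.4558 -0.1454  0.2165] axes [[0.008, -0.323, -0.946], [-0.005, -0.946, 0.323], [-1.0, 0.002, -0.009]] w 0.0337 F [ 0.6 -0.8 -2.8] q [-0.43  0.28  1.7  -0.    1.15  1.47]
row [0.004, -0.4199, 0.1758, -0.5616, -0.0045, -0.0039]
```

>>> drive_tool:
  plan:
    - [0,-0.054,0.023,-0.07,0,0]
    - [0,-0.108,0.046,-0.14,0,0]
    - [0,-0.162,0.068,-0.21,0,0]
    - [0,-0.216,0.09,-0.28,0,0]
    - [0,-0.27,0.113,-0.36,0,0]
    - [0,-0.32,0.135,-0.44,0,0]
    - [0.004,-0.37,0.155,-0.52,-0.004,-0.004]
    - [0.004,-0.4199,0.1758,-0.5616,-0.004,-0.004]
    - [0.004,-0.4199,0.1758,-0.5616,-0.004,-0.004]
    - [0.004,-0.4199,0.1758,-0.5616,-0.004,-0.004]
  fingers: 0

```text
t: 37.25
ee_pos: [0.4244, 0.3082, 0.2089]
eef_rot: [-0.193, -0.68, -0.193, 0.681]
wrist_force: [-0.5, -0.7, -2.5]
grip_width: 0.0339
```

Run:
```python
from h import *
st()
packs('wrist')
go([.4251,.3087,.030],-58.3)
```

```text
t 37.25 p [0.4244 0.3082 0.2089] axes [[-0.001, 0.526, -0.851], [-0.001, -0.851, -0.526], [-1.0, 0.0, 0.001]] w 0.0339 F [-0.5 -0.7 -2.5] q [ 0.51  0.36  1.6  -0.    1.19  1.53]
wrist px [263.  72.] z 0.047 n 3533 c [476.9 398.6] size [78.2 34.6] ang of 1st 31.7
wrist px [374.  79.] z 0.047 n 3571 c [527.7 313.7] size [79.7 34.4] ang of 1st 31.4
wrist px [261. 121.] z 0.047 n 3237 c [474.7 397.3] size [73.2 34.5] ang of 1st 31.7
wrist px [371. 123.] z 0.047 n 3283 c [525.5 312.3] size [74.3 34.4] ang of 1st 31.3
row [0.1792, -0.0006, -0.001, -0.0005, 0.0006, -0.0002]
```

>>> drive_tool:
  plan:
    - [0.06,0,-0.001,0,0,0]
    - [0.11,0,-0.001,0,0,0]
    - [0.14,0,-0.001,0,0,0]
    - [0.165,0,-0.001,0,0,0]
    - [0.179,0,-0.001,0,0,0]
    - [0.179,0,-0.001,0,0,0]
    - [0.179,0,-0.001,0,0,0]
    - [0.179,0,-0.001,0,0,0]
    - [0.179,0,-0.001,0,0,0]
    - [0.179,0,-0.001,0,0,0]
  fingers: 0

```text
t: 38.55
ee_pos: [0.4255, 0.3082, 0.0304]
eef_rot: [-0.193, -0.68, -0.193, 0.68]
wrist_force: [-0.7, 0.2, -2.2]
grip_width: 0.0339
```

>>> drive_tool:
  plan:
    - [0,0,0,0,0,0]
    - [0,0,0,0,0,0]
    - [0,0,0,0,0,0]
    - [0,0,0,0,0,0]
    - [-0.04,0,0,0,0,0]
    - [-0.1,0,0,0,0,0]
    - [-0.16,0,0,0,0,0]
    - [-0.17,0,0.04,0,0,0]
    - [-0.17,0,0.09,0,0,0]
    - [-0.17,0,0.09,0,0,0]
  fingers: 0.58

```text
t: 39.8
ee_pos: [0.3458, 0.2594, 0.2005]
eef_rot: [-0.193, -0.679, -0.193, 0.681]
wrist_force: [0.4, -0.1, 0.2]
grip_width: 0.0531
```

Run:
```python
from h import *
st()
p,d,m=packs('wrist');cv2.imwrite('pics/w7.png',p[:,:,::-1]);packs('top')
P=pts(m,d);k=(P[...,2]>.1)&(P[...,2]<.114)&(np.hypot(P[...,0]-.367,P[...,1]-.273)<.06);q=P[k];print('tab',len(q),cv2.minAreaRect(q[:,:2].astype(np.float32)*1000) if len(q) else '')
```

```text
t 39.8 p [0.3458 0.2594 0.2005] axes [[-0.002, 0.525, -0.851], [-0.002, -0.851, -0.525], [-1.0, 0.0, 0.003]] w 0.0531 F [ 0.4 -0.1  0.2] q [ 0.51  0.24  1.81 -0.    1.09  1.52]
wrist px [258.   8.] z 0.047 n 614 c [447.3 379.9] size [10.6 34. ] ang of 1st 34.0
wrist px [378.   6.] z 0.047 n 658 c [498.5 295.7] size [10.9 34.7] ang of 1st 31.6
wrist px [321.  63.] z 0.047 n 3745 c [425.9 308.9] size [79.6 34.3] ang of 1st 31.5
wrist px [323. 120.] z 0.047 n 3393 c [423.1 307.2] size [73.  34.3] ang of 1st 31.5
top px [220. 191.] z 0.047 n 269 c [527.8 316.3] size [79.3 35.1] ang of 1st 32.3
top px [194. 207.] z 0.047 n 262 c [477.1 400.1] size [80.  33.8] ang of 1st 33.3
top px [218. 217.] z 0.047 n 109 c [442.9 322.2] size [38.1 33.6] ang of 1st 30.0
top px [602. 317.] z 0.05 n 0 c [0. 0.] size [0. 0.] ang of 1st 0.0
tab 1054 ((368.6380920410156, 271.1778869628906), (10.222846031188965, 59.316986083984375), 31.73735809326172)
```

View pics/w7.png

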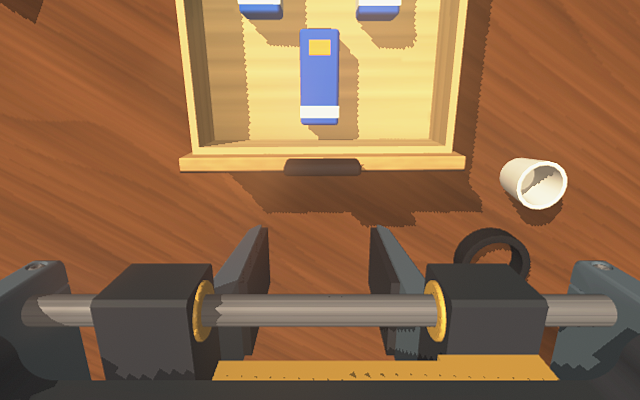

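>>> drive_tool:
  plan:
    - [0,0,0.012,0,0.002,0]
    - [0.04,0,0.012,0,0.002,0]
    - [0.09,0,0.012,0,0.002,0]
    - [0.1155,0,0.012,0,0.002,0]
    - [0.1155,0,0.012,0,0.002,0]
    - [0.1155,0,0.012,0,0.002,0]
    - [0.1155,0,0.012,0,0.002,0]
    - [0.1155,0,0.008,0,0.002,0]
    - [0.1155,0,0.004,0,0.002,0]
    - [0.1155,0,0,0,0.002,0]
  fingers: 0

```text
t: 41.15
ee_pos: [0.3494, 0.2613, 0.0854]
eef_rot: [0.193, 0.682, 0.193, -0.679]
wrist_force: [-0.7, -1.0, 1.5]
grip_width: 0.0003
```

>>> drive_tool:
  plan:
    - [0,0,-0.004,0,0,0]
    - [0,0,-0.01,0,0,0]
    - [0,0,-0.018,0,0,0]
    - [0,0,-0.028,0,0,0]
    - [0,0,-0.04,0,0,0]
    - [0,0,-0.054,0,0,0]
    - [0,0,-0.068,0,0,0]
    - [0,0,-0.08,0,0,0]
    - [0,0,-0.09,0,0,0]
    - [0,0,-0.095,0,0,0]
  fingers: 0

```text
t: 42.4
ee_pos: [0.4309, 0.3115, 0.0857]
eef_rot: [0.193, 0.682, 0.193, -0.679]
wrist_force: [-1.2, -0.4, 1.2]
grip_width: 0.0004
```

>>> drive_tool:
  plan:
    - [0,0,-0.005,0,0,0]
    - [0,0,-0.012,0,0,0]
    - [0,0,-0.022,0,0,0]
    - [0,0,-0.034,0,0,0]
    - [0,0,-0.048,0,0,0]
    - [0,0,-0.06,0,0,0]
    - [0,0,-0.072,0,0,0]
    - [0,0,-0.084,0,0,0]
    - [0,0,-0.094,0,0,0]
    - [0,0,-0.1,0,0,0]
  fingers: 0

```text
t: 43.65
ee_pos: [0.5167, 0.3644, 0.0861]
eef_rot: [0.193, 0.682, 0.193, -0.679]
wrist_force: [-2.6, -0.4, 0.7]
grip_width: 0.0001
```

Run:
```python
from h import *
st()
p,d,m=shot('wrist','w8.png')
P=pts(m,d);k=(P[...,2]>.1)&(P[...,2]<.114)&(P[...,0]>.4)&(P[...,0]<.62)&(abs(P[...,1]-.36)<.1);q=P[k]
if len(q): r=cv2.minAreaRect(q[:,:2].astype(np.float32)*1000);print('tab',len(q),r)
go([.5462,.3816,.085],-58.3)
```

```text
t 43.65 p [0.5167 0.3644 0.0861] axes [[0.004, 0.525, -0.851], [0.002, -0.851, -0.525], [-1.0, 0.001, -0.004]] w 0.0001 F [-2.6 -0.4  0.7] q [ 0.52  0.64  1.46 -0.    1.03  1.54]
tab 3310 ((534.8983154296875, 374.49371337890625), (13.792750358581543, 59.70756530761719), 31.545089721679688)
row [0.0014, 0.0007, -0.0336, -0.0005, -0.0031, -0.0004]
```

>>> drive_tool:
  plan:
    - [0,0,-0.003,0,0,0]
    - [0,0,-0.006,0,0,0]
    - [0,0,-0.009,0,0,0]
    - [0,0,-0.011,0,0,0]
    - [0,0,-0.013,0,0,0]
    - [0,0,-0.014,0,0,0]
    - [0,0,-0.015,0,0,0]
    - [0,0,-0.015,0,0,0]
    - [0,0,-0.015,0,0,0]
    - [0,0,-0.015,0,0,0]
  fingers: 0

```text
t: 44.95
ee_pos: [0.5263, 0.3702, 0.0863]
eef_rot: [-0.193, -0.679, -0.192, 0.681]
wrist_force: [-22.7, -16.1, 22.3]
grip_width: -0.0003
```

>>> drive_tool:
  plan:
    - [0,0,0.02,0,0,0]
    - [0,0,0.04,0,0,0]
    - [-0.05,0,0.06,0,0,0]
    - [-0.1,0,0.06,0,0,0]
    - [-0.14,0,0.1,0,0,0]
    - [-0.14,0,0.1,0,0,0]
    - [-0.14,0,0.1,0,0,0]
    - [-0.14,0,0.1,0,0,0]
    - [-0.14,0,0.1,0,0,0]
    - [-0.14,0,0.1,0,0,0]
  fingers: 0.5

```text
t: 46.2
ee_pos: [0.4415, 0.318, 0.226]
eef_rot: [-0.194, -0.679, -0.192, 0.682]
wrist_force: [-0.5, 0.5, 0.0]
grip_width: 0.0457
```

Run:
```python
from h import *
st()
p,d,m=shot('wrist')
P=pts(m,d);k=(P[...,2]>.1)&(P[...,2]<.114)&(P[...,0]>.45)&(P[...,0]<.65)&(abs(P[...,1]-.38)<.1);q=P[k]
r=cv2.minAreaRect(q[:,:2].astype(np.float32)*1000);print('tab',len(q),r,'travel',np.hypot(r[0][0]-368.6,r[0][1]-271.2))
t,dt,mt=shot('top')
cv2.imwrite('pics/fin.png',np.vstack([p[:200],t[80:330]])[:,:,::-1])
# handle, lock from top
T=pts(mt,dt);hsv=cv2.cvtColor(t,cv2.COLOR_RGB2HSV)
y=(cv2.inRange(hsv,np.array((20,120,120)),np.array((32,255,255)))>0)&(T[...,2]>.078)&(T[...,2]<.092)&(abs(T[...,0]-.675)<.03)&(T[...,1]>-.1)&(T[...,1]<.1)
print('lock',y.sum(),(T[y].min(0)+T[y].max(0))/2 if y.any() else '')
red=(hsv[...,0]<8)&(hsv[...,1]>150)
for n,lo,hi in(('grip',.136,.15),('hub',.1015,.112)):
    k=red&(T[...,2]>lo)&(T[...,2]<hi)&(np.hypot(T[...,0]-.48,T[...,1]+.33)<.12)
    if n=='hub': k&=np.hypot(T[...,0]-.474,T[...,1]+.37)<.04
    print(n,k.sum(),cv2.minEnclosingCircle(T[k][:,:2].astype(np.float32)*1000) if k.any() else '')
```

```text
t 46.2 p [0.4415 0.318  0.226 ] axes [[-0.003, 0.525, -0.851], [-0.003, -0.851, -0.525], [-1.0, 0.001, 0.004]] w 0.0457 F [-0.5  0.5  0. ] q [ 0.52  0.37  1.53 -0.    1.25  1.53]
tab 1151 ((545.1991577148438, 380.9816589355469), (9.927375793457031, 59.30846405029297), 31.6262149810791) travel 207.94055675657162
lock 51 [0.675279   0.04061675 0.08427247]
grip 52 ((485.3179626464844, -298.32818603515625), 11.690914154052734)
hub 125 ((474.33831787109375, -358.2937316894531), 26.7761287689209)
```

View pics/fin.png

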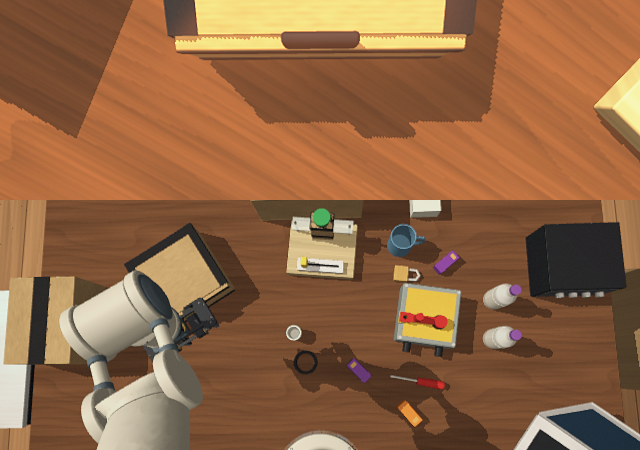

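```bash
python3 -c "
from h import *
print(bot.finish_job())"
```

```text
the job is handed in; nothing more can be done
None
```

The shutdown is finished and handed in at about 46 s: isolator first, then the transport lock, then the packs and drawer.

- **Isolator:** I gripped the red knob and swung it to off. The wrist camera put the handle at 81.1° against 81.0° for the hasp hole, and I could see straight through both holes.
- **Transport lock:** It stopped sooner than I planned, after about 83 mm instead of 100 mm. The first push reached 59 N. I pushed it again from behind and met a firm 33 N stop. By my estimate it had started about 16 mm along, so it should now be at about 0.100 m, but that start position was never confirmed.
- **Packs:** Only three blue packs were present. All three lay flat in the drawer when I checked before shutting it, and a final top view showed none left on the table.
- **Drawer:** I pushed it by the tab until it met a firm stop at about 27 N. The tab travelled 208 mm against an estimated 210 mm, which is within the camera error, and the front panel looks flush with the unit.

The purple and orange look-alikes and the other items look undisturbed in the last top view. One last-check reading was no use: the final top view mixed up the handle's hub and bar, so the handle angle rests on the closer wrist-camera measurement.

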